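# Seat the spark filter panel in the fume extractor intake

## Robot

A 6-joint arm with a two-finger parallel gripper is mounted at the origin on the work surface. World frame = base frame: x ahead of the robot, y to its left, z up, the work surface at z = 0. Lengths are in mm, angles in degrees, forces in N, time in s.
With the tool pointing down it reaches from about 325 to 925 mm from the base axis. Payload 3.1 kg.
Tool frame: the origin (TCP) lies at the very end of the fingers, on their centre line; the grasp point (between the pads) lies grasp_offset behind it (grasp_offset is the distance from the TCP to the grasp point, in mm); z points along the fingers, x is the direction in which the jaws open and shut, and the axes are right-handed (so a half turn about z gives the same grasp; the last joint's range is limited). The gripper opens to 85 mm and grips with 20 to 120 N. Pads are 22 mm wide; open, the fingers measure 114 mm over their backs; the gripper's body (76 mm by 85 mm) begins 54 mm behind the grasp point. The pads swing forward as they close: fully open they stand 13 mm farther back than shut.
Start: joints at [-78.392, 12.427, 92.441, -0, 75.132, -6.429], TCP at [193.538, -594.292, 231.3] pointing down, gripper open.
Joint ranges: [-157.48, 157.48], [-44.54, 120.13], [17.64, 146.25], [-64.5, 244.5], [7.68, 150.69], [-147.95, 147.95]. Speed limits (degrees/s): [159.86, 159.86, 180, 180, 180, 180].

## Interface

Orientations are given as [roll, pitch, yaw] about the fixed x, y, z axes, in that order (R = Rz(yaw) Ry(pitch) Rx(roll)).
In Python, from station import * gives the robot as it stands. Calls block until the motion is done:
- goto(position, orientation): joint-space move of the TCP to a pose.
- move_l(position, attitude=None, speed=150): straight line of the TCP; attitude=None keeps the orientation; speed is the mean speed in mm/s.
- move_j(angles): joint-space move.
- grip(opening, squeeze=None): finger opening in mm; squeeze is the grip in N (None keeps the last); returns when the fingers have stopped.
- wait(seconds).
- solve_ik(position, orientation): joint angles nearest the present ones, or None.
- get_obs(): the state.
- get_image(name): name is "scene" or "top"; returns the picture (480x640x3 uint8, red, green, blue); there is no depth.
- get_calibration(name): a dict with "fx", "fy", "cx", "cy" (pixels), "R" (3x3) and "t" (3): a world point X has camera coordinates R X + t. Camera axes: x right, y down, z forward; pixel columns grow to the right and rows downward; lengths in mm; the calibration is good to about 2 mm. A picture is of the moment at which its call begins. get_calibration takes no time and is no camera call.
A pose or a line that the arm cannot do raises Unreachable and nothing moves.
- sign_off(): hands the job in, once; it reports no verdict.
Trained networks look in the newest picture that a camera, given by its name, has taken for a name from the list of things; names that differ only in an ending like _2 or _b are one class to them, and where a whole thing is asked for, a point or a joint stands for the part that bears it (a point fixed in the world has none). Each returns a list of dicts, best first, with "score" (0 to 1); they miss things now and then, are a little off and sometimes report something else, mostly with a low value. They report only what shows in the picture. A call takes as long as a camera call. They do not tell look-alikes from the thing itself.
- spot_in(name, camera): "extent" ([centre column, centre row, width, height] in pixels, round what is visible of it).
- regions_of(name, camera): "region" (480x640 bool, what is visible of it) and "extent" ([centre column, centre row, width, height] in pixels, round what is visible of it).
The state is a dict: "t": time; "joint_pos": joint angles; "qvel": joint speeds; "effort": joint torques, N m; "tcp_pos": TCP position; "ee_rot": TCP orientation; "wrist_force": force on the tool from outside, world axes, zero at the start; "moment": the same for the moment, N m; "grip_width": finger opening in mm.
Only numpy, scipy, OpenCV 4.12 (cv2) and the standard library are available. Lean on these libraries where they do the work, as an engineer would, in place of code of your own. Each camera call takes 0.05 s, during which the arm holds its last target.

## Task

Fit the larger of the two spark filter panels into the open intake of the bench fume extractor: pick it up by its grip, tilt it so that its tongue edge goes down first and hook that edge under the intake's lip, then lower the other edge until the panel lies flat inside, and only then let go. Leave the smaller panel where it lies.

Things in the scene. Friction and masses are not known exactly. Their poses are not given: they have to be found in the camera images.
- filter_panel: The larger filter panel, lying grip up: aluminium frame, dark mesh, 170 (x) x 130 (y) x 8 mm, 0.35 kg. Its -x end is a narrower tongue (20 long, 90 wide), at the start pointing towards the robot within 25 deg. In the middle of the top an upright black grip fin, 60 along x, 12 thick across y, 34 tall (top 42 above underside). Origin: centre of the outline, on the underside, below the fin; z up.
- filter_tongue (a point): On the larger panel: middle of the tongue's outer edge, on the underside, 85 mm from the panel's origin along its -x. When seated this edge is under the lip, the panel's x is along the extractor's x and its underside is 50 mm above the bench, with 16 mm of total play along x and 20 mm along y.
- extractor: Fixed grey intake tray, 206 (x) x 166 (y) mm, yaw within 20 deg. Origin: centre of underside, z up. Recess 186 (x -93 to 93) x 150 inside its walls; seat: ledge at z 50 round a 136 x 100 opening. At -x, nearest the robot, a wall with a lip over x -93 to -65, underside z 78, top 82. End wall at +x: top z 76, so a flat panel cannot slide in under the lip. Side walls: top z 62.
- small_panel: The smaller filter panel, a bystander to be left alone: same make and shape, same kind of grip fin, but only 120 x 90 mm, 8 mm thick. It lies flat on the bench; which of the two panels lies nearer the extractor changes. Origin: centre of its underside, axes as for the larger panel.
Mind the look-alikes: they are no part of the job. Leave any pink or red look-alike of the filter_panel alone.

How it is judged (in metres and radians):
On the way, in this order (a step that is already met when the one before it is completed fails the run):
1. the tongue edge is hooked under the lip while the panel is tilted (by more than about 9 degrees) (x of filter_tongue in the frame of extractor between -0.105 and -0.067 m and y of filter_tongue in the frame of extractor between -0.03 and 0.03 m and z of filter_tongue in the frame of extractor between 0.04 and 0.076 m and angle between filter_panel's own z axis and vertical above 0.15 rad), for 0.1 s.
2. the panel has been lowered nearly flat (within about 6 degrees), the tongue still under the lip, with the fingers still on it (x of filter_tongue in the frame of extractor between -0.105 and -0.067 m and z of filter_tongue in the frame of extractor between 0.04 and 0.07 m and angle between filter_panel's own z axis and vertical below 0.1 rad and contact force between the fingers and filter_panel above 0.5 N), for 0.05 s.
At the end, for the whole second after the job is handed in: The larger panel rests flat (3.4 deg) on the intake's ledge (-6 to +7 mm), centre within 15 mm along and 16 mm across of the recess's middle, square within 11 deg, tongue edge 5 mm or more under the lip; smaller panel within 30 mm of its start (x of filter_tongue in the frame of extractor between -0.1 and -0.07 m and x of filter_panel in the frame of extractor between -0.015 and 0.015 m and y of filter_panel in the frame of extractor between -0.016 and 0.016 m and z of filter_panel in the frame of extractor between 0.044 and 0.057 m and angle between filter_panel's own z axis and vertical below 0.06 rad and angle between the x axis of filter_panel and the x axis of extractor, either way round below 0.2 rad and linear speed of filter_panel below 0.02 m/s and distance of small_panel from where it was at the start of the episode below 0.03 m); the robot touches nothing.
It fails at once if the smaller panel is moved by more than 30 mm (distance of small_panel from where it was at the start of the episode above 0.03 m).
It also fails if it takes over 45 s, if anything falls off the work surface, if the arm or the gripper's body presses on something with over 40 N, if the wrist force passes 120 N, or if a joint passes its speed limit or range.

## Working session

There is one attempt and no reset: what is moved stays moved. The work goes in short steps, each a Python script; the robot and the scene stay as the last script left them, time stands still between calls to the robot, and variables do not carry over. Pictures are saved under pics/ and viewed, and the job is handed in when it is done.

```bash
ls; mkdir -p pics; python3 - <<'E'
from station import *
import cv2
for n in ("scene","top"):
    im=get_image(n); cv2.imwrite(f"pics/{n}0.png",im[:,:,::-1])
    c=get_calibration(n); print(n,c)
    for nm in ("filter_panel","extractor","small_panel"):
        for d in regions_of(nm,n): print(n,nm,round(d["score"],2),d["extent"],d["region"].sum())
o=get_obs(); print(o)
E
```

```text
pics
scene {'fx': 576.1543606561601, 'fy': 576.1543606561601, 'cx': 313.1175860401378, 'cy': 245.06772223375384, 'R': array([[ 0.38773109,  0.92176923, -0.00246694],
       [ 0.58653643, -0.24878228, -0.77076741],
       [-0.71108341,  0.29740354, -0.63711185]]), 't': array([-162.63036959, -210.44839856, 1433.89385871])}
scene filter_panel 0.93 [302.6, 327.4, 84.8, 75.1] 5468
scene filter_panel 0.76 [395.0, 175.9, 82.2, 38.1] 2228
scene filter_panel 0.57 [338.7, 231.9, 89.8, 47.5] 3233
scene extractor 0.57 [485.6, 266.4, 133.0, 124.9] 11047
top {'fx': 451.3272402621269, 'fy': 451.3272402621269, 'cx': 322.47598510870336, 'cy': 239.66327613873963, 'R': array([[-3.16869606e-03, -9.99994681e-01,  7.73352912e-04],
       [-9.93979357e-01,  3.06493358e-03, -1.09524631e-01],
       [ 1.09521678e-01, -1.11574710e-03, -9.93983781e-01]]), 't': array([ -5.96650402, 408.66681195, 842.80713851])}
top filter_panel 0.84 [361.9, 164.9, 82.8, 97.2] 5398
top filter_panel 0.75 [158.4, 359.0, 101.0, 104.6] 6182
top filter_panel 0.59 [276.8, 274.6, 100.1, 83.1] 5649
top extractor 0.66 [173.7, 152.0, 129.0, 137.6] 11596
top small_panel 0.82 [473.9, 176.8, 46.4, 58.5] 2609
{'t': 0.4, 'joint_pos': array([-7.83912897e+01,  1.24345899e+01,  9.24534326e+01,  8.27635100e-05,
        7.51318938e+01, -6.42775297e+00]), 'qvel': array([ 0.08242751, -0.04882753, -0.13693723,  0.02711008,  0.06726751,
        0.10778669]), 'effort': array([-4.82726246e-04, -3.96244311e+01, -3.03629959e+01, -2.04728285e-04,
        3.83310282e-03,  6.84979668e-06]), 'tcp_pos': array([ 193.52269943, -594.17374313,  231.10948721]), 'ee_rot': array([-1.79997691e+02,  1.97821261e-02, -7.19635575e+01]), 'wrist_force': array([0.10799023, 0.13257597, 0.47298292]), 'moment': array([-0.0631338 , -0.0090467 ,  0.05599736]), 'grip_width': 85.29781714600112}
```

View pics/top0.png

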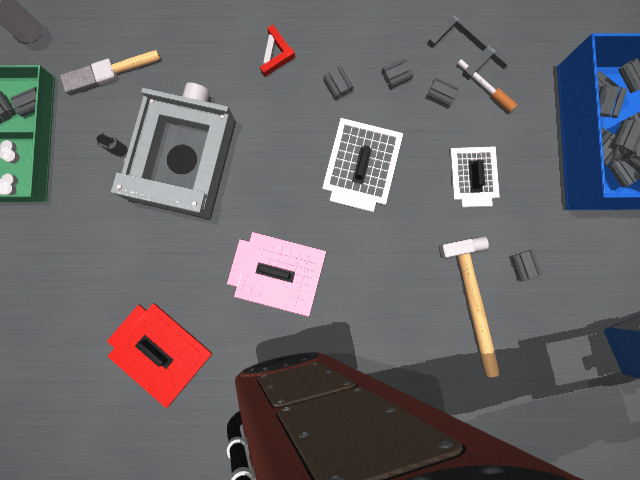

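View pics/scene0.png

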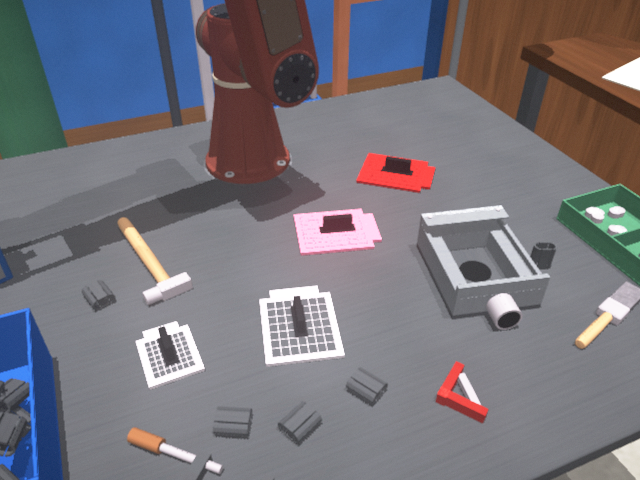

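The pictures show these candidates for the larger panel, as pixels in the top view:
- White large panel at (362,165), with its tongue towards the robot.
- White small panel at (474,177).
- Pink look-alike at (277,274).
- Red look-alike at (158,353).

By the description it is the white one at (362,165). The extractor is at (174,152), with its lip towards the robot. Next I'll fit models to both.

```bash
cat > fit.py <<'E'
import numpy as np, cv2
from scipy.optimize import minimize
def box(x0,x1,y0,y1,z0,z1): return np.array([[x,y,z] for x in(x0,x1) for y in(y0,y1) for z in(z0,z1)],float)
PANEL=[box(-65,85,-65,65,0,8),box(-85,-65,-45,45,0,8),box(-30,30,-6,6,0,42)]
SMALL=[box(-45,60,-45,45,0,8),box(-60,-45,-30,30,0,8)]
EXT=[box(-103,103,-83,83,0,62),box(93,103,-83,83,0,76),box(-103,-93,-83,83,0,82),box(-103,-65,-83,83,78,82)]
def Rz(a): c,s=np.cos(a),np.sin(a); return np.array([[c,-s,0],[s,c,0],[0,0,1]])
def proj(P,c):
    X=P@np.asarray(c["R"]).T+c["t"]; return np.c_[c["fx"]*X[:,0]/X[:,2]+c["cx"],c["fy"]*X[:,1]/X[:,2]+c["cy"]]
def place(P,p): return P@Rz(p[2]).T+[p[0],p[1],0]
def hulls(M,p,c): return [cv2.convexHull(proj(place(b,p),c).astype(np.float32)) for b in M]
def sil(M,p,c):
    m=np.zeros((480,640),np.uint8)
    for h in hulls(M,p,c): cv2.fillConvexPoly(m,np.round(h*16).astype(np.int32),1,shift=4)
    return m>0
def fit(M,p0,obs):  # obs list of (mask,calib)
    def cost(q):
        p=[q[0],q[1],q[2]/100]; s=0
        for m,c in obs:
            a=cv2.GaussianBlur(sil(M,p,c).astype(np.float32),(0,0),1.5); b=cv2.GaussianBlur(m.astype(np.float32),(0,0),1.5)
            s+=np.abs(a-b).sum()/m.sum()
        return s
    q=np.array([p0[0],p0[1],p0[2]*100])
    for st in(20,6,2):
        r=minimize(cost,q,method="Nelder-Mead",options=dict(initial_simplex=np.vstack([q]+[q+st*e for e in np.eye(3)]),xatol=.05,fatol=1e-5)); q=r.x
    return np.array([q[0],q[1],q[2]/100]),r.fun
def back(u,v,z,c):
    R=np.asarray(c["R"]);d=R.T@np.array([(u-c["cx"])/c["fx"],(v-c["cy"])/c["fy"],1]);o=-R.T@c["t"]
    return o+d*(z-o[2])/d[2]
E
python3 - <<'E'
from station import *
from fit import *
import cv2
T=get_calibration("top");S=get_calibration("scene")
it=get_image("top");isc=get_image("scene")
def pick(nm,cam,u,v):
    for d in regions_of(nm,cam):
        e=d["extent"]
        if np.hypot(e[0]-u,e[1]-v)<25: return d["region"]
    print("miss",nm,cam)
p0=back(362,163,8,T); e0=back(174,152,70,T); print(p0,e0)
pt,ps=pick("filter_panel","top",362,165),pick("filter_panel","scene",300,327)
et,es=pick("extractor","top",174,152),pick("extractor","scene",485,266)
np.savez("masks.npz",**{k:v for k,v in dict(pt=pt,ps=ps,et=et,es=es).items() if v is not None})
res={}
for nm,M,q,ms in(("P",PANEL,[p0[0],p0[1],-.25],[(pt,T),(ps,S)]),("E",EXT,[e0[0],e0[1],-.25],[(et,T),(es,S)])):
    ms=[m for m in ms if m[0] is not None]
    for k in [ms]+[[m] for m in ms]:
        r=fit(M,q,k); print(nm,r[0][:2].round(1),np.degrees(r[0][2]).round(2),r[1])
        if k is ms: res[nm]=r[0]
np.save("pose0.npy",np.array([res["P"],res["E"]]))
for im,c,n in((it,T,"top"),(isc,S,"scene")):
    big=cv2.resize(im[:,:,::-1],None,fx=4,fy=4,interpolation=cv2.INTER_CUBIC)
    for M,k,col in((PANEL,"P",(0,0,255)),(EXT,"E",(0,255,0))):
        for h in hulls(M,res[k],c): cv2.polylines(big,[np.round((h*4+2)*16).astype(np.int32)],True,col,1,shift=4)
    for k in "PE":
        u,v=proj(np.array([[res[k][0],res[k][1],30]]),c)[0]; u=int(u*4);v=int(v*4)
        cv2.imwrite(f"pics/fit_{n}_{k}.png",big[max(0,v-300):v+300,max(0,u-330):u+330])
E
```

```text
[563.22149384 -86.26647038   8.        ] [567.43543617 267.01154504  70.        ]
P [558.3 -84.8] -14.82 0.09791622704795144
P [560.3 -85.1] -14.63 0.045492905949548086
P [558.6 -85.5] -15.17 0.04994388327721661
E [573.  271.2] -12.97 0.10962618113181513
E [572.4 271.4] -13.17 0.04313417010837131
E [573.  270.7] -13.76 0.06405415065049207
```

View pics/fit_top_P.png

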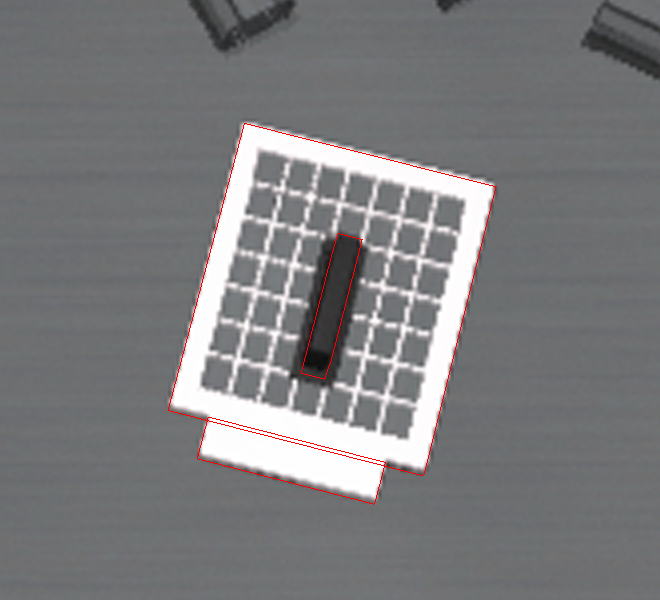

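View pics/fit_top_E.png

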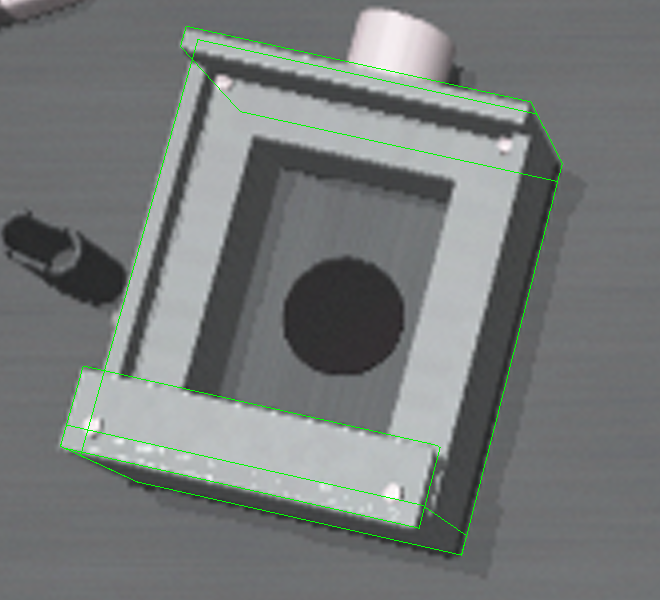

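View pics/fit_scene_E.png

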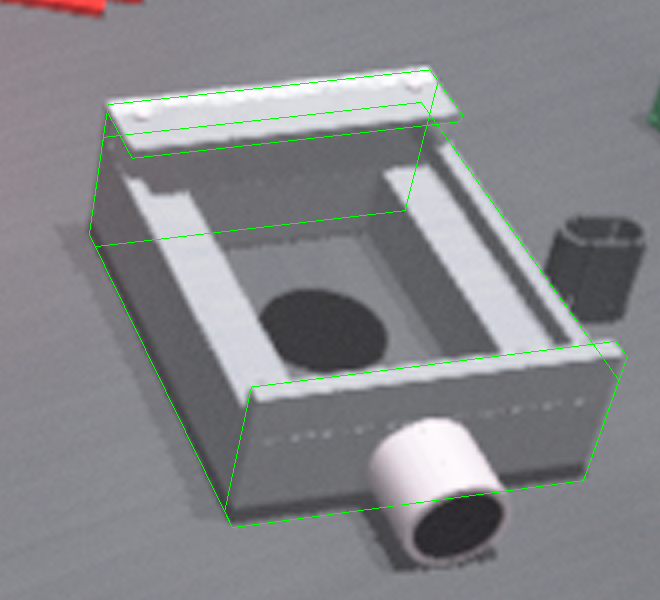

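View pics/fit_scene_P.png

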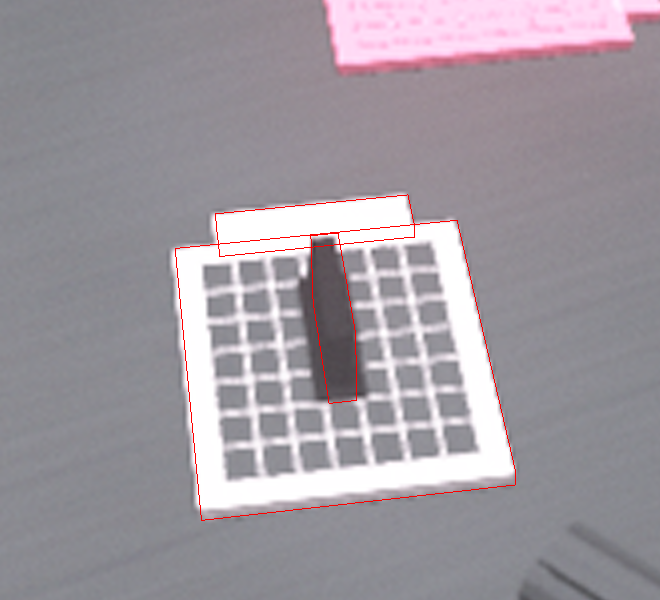

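The fits agree between cameras to about 2 mm. The panel is at (559,-85), yaw -14.8°. The extractor is at (573,271), yaw -13.1°. The crop confirms a white frame, dark mesh, and 150x130 body plus tongue, so the choice is right. Before moving I'll check IK along the whole plan.

```bash
cat > plan.py <<'E'
import numpy as np
from scipy.spatial.transform import Rotation as Ro
import station
GO=float(station.grasp_offset) if hasattr(station,"grasp_offset") else None
P=np.array([559.2,-85.2,-14.8]); E=np.array([572.8,271.1,-13.2])
H=28.   # grasp point height above panel underside
FLIP=False
def tool(org,yaw,th,flip=None,h=H):
    """tool pose for panel origin org, yaw deg, tilt th deg (tongue down)"""
    f=FLIP if flip is None else flip
    Rp=Ro.from_euler("ZY",[yaw,-th],degrees=True).as_matrix()
    x=Rp[:,1]*(-1 if f else 1); z=-Rp[:,2]; R=np.c_[x,np.cross(z,x),z]
    return np.array(org)+Rp[:,2]*(h-GO), Ro.from_matrix(R).as_euler("xyz",degrees=True)
def tongue(tx,tz,th,ty=0.,**k):
    """tool pose for the tongue edge at (tx,ty,tz) in extractor frame, tilt th"""
    t=np.radians(th); loc=np.array([tx+85*np.cos(t),ty,tz+85*np.sin(t)])
    return tool(Ro.from_euler("z",E[2],degrees=True).apply(loc)+[E[0],E[1],0],E[2],th,**k)
E
python3 - <<'E'
import station; print([n for n in dir(station) if n[0]!="_"], getattr(station,"grasp_offset",None))
from plan import *
from station import solve_ik
for f in(False,True):
    print(f)
    for pose in (tool([P[0],P[1],120],P[2],0,f),tool([P[0],P[1],0],P[2],0,f),tongue(-50,140,15,flip=f),tongue(-50,55,15,flip=f),tongue(-85,55,15,flip=f),tongue(-85,50,0,flip=f)):
        q=solve_ik(*pose); print(pose[0].round(1),pose[1].round(1),None if q is None else np.round(q,1))
E
```

```text
['Unreachable', 'get_calibration', 'get_image', 'get_obs', 'goto', 'grasp_offset', 'grip', 'move_j', 'move_l', 'regions_of', 'sign_off', 'solve_ik', 'spot_in', 'wait'] 18.700000000000003
False
[559.2 -85.2 129.3] [180.    0.   75.2] [-15.8  11.5 105.2  -0.   63.2 -91. ]
[559.2 -85.2   9.3] [180.    0.   75.2] [-15.8  22.  107.5  -0.   50.5 -91. ]
[601.7 264.3 171. ] [165.    0.   76.8] [ 21.5  12.9  99.9 -10.3  55.3 -50.3]
[601.7 264.3  86. ] [165.    0.   76.8] [ 21.5  19.1 102.4 -11.7  46.7 -48.1]
[567.6 272.3  86. ] [165.    0.   76.8] [ 23.5  16.3 106.  -12.4  46.2 -45.6]
[572.8 271.1  59.3] [180.    0.   76.8] [ 19.   24.3  97.3  -0.   58.4 -57.8]
True
[559.2 -85.2 129.3] [ 180.     0.  -104.8] [-15.8  11.5 105.2  -0.   63.2  89. ]
[559.2 -85.2   9.3] [ 180.     0.  -104.8] [-15.8  22.  107.5  -0.   50.5  89. ]
[601.7 264.3 171. ] [-165.     0.  -103.2] [ 21.5  12.9  99.9 -10.3  55.3 129.7]
[601.7 264.3  86. ] [-165.     0.  -103.2] [ 21.5  19.1 102.4 -11.7  46.7 131.9]
[567.6 272.3  86. ] [-165.     0.  -103.2] [ 23.5  16.3 106.  -12.4  46.2 134.4]
[572.8 271.1  59.3] [-180.     0.  -103.2] [ 19.   24.3  97.3  -0.   58.4 122.2]
```

```bash
sed -i 's/^H=28\./H=31./' plan.py; python3 - <<'E'
from plan import *
from station import *
import cv2
goto(*tool([P[0],P[1],100],P[2],0))
p,a=tool([P[0],P[1],0],P[2],0)
move_l(p,a,speed=120)
print(get_obs()["tcp_pos"],p)
im=get_image("scene"); cv2.imwrite("pics/pregrip.png",cv2.resize(im[200:440,160:480,::-1],None,fx=2.4,fy=2.4))
grip(0,60); o=get_obs(); print(o["grip_width"],o["wrist_force"],o["t"])
p2,a=tool([P[0],P[1],30],P[2],0); move_l(p2,a,speed=100); wait(.2)
o=get_obs(); print(o["grip_width"],o["wrist_force"],o["moment"],o["t"])
for n in("scene","top"):
    im=get_image(n); cv2.imwrite(f"pics/lift_{n}.png",im[:,:,::-1])
E
```

```text
[560.05638303 -85.49534754  13.08361462] [559.2 -85.2  12.3]
11.285892041561958 [-0.54623796  0.06738867  1.19470433] 4.675
10.937217963833001 [ 0.30898494 -0.76106852 -2.27957844] [-0.0022437   0.02109833 -0.03135953] 5.325
```

View pics/pregrip.png

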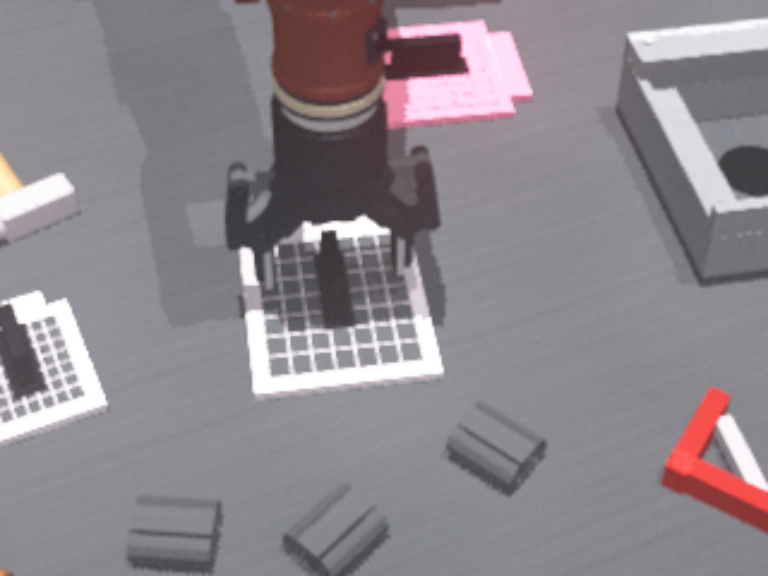

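View pics/lift_scene.png

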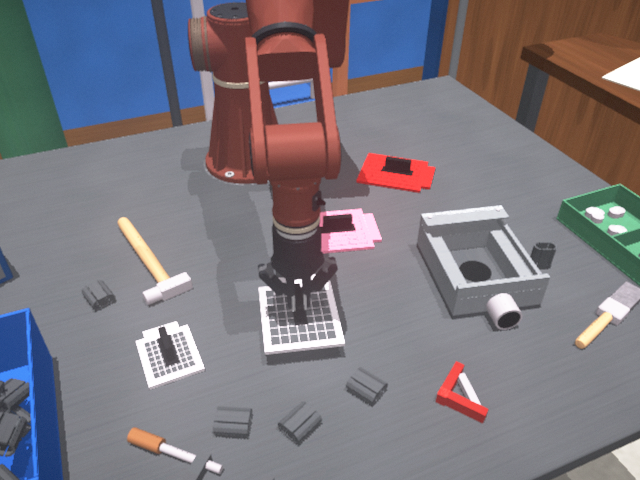

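The pictures show the fingers straddling the fin, then the white panel lifted at about (300,316) in the scene view. The wrist load is about 3.4 N, which matches 0.35 kg. Next I'll lift higher, tilt it, and go above the intake.

```bash
python3 - <<'E'
from plan import *
from station import *
import cv2
p,a=tool([P[0],P[1],150],P[2],0); move_l(p,a,speed=200)
goto(*tongue(-50,150,15)); wait(.2)
o=get_obs(); print(o["tcp_pos"],tongue(-50,150,15)[0],o["ee_rot"],o["wrist_force"],o["grip_width"],o["t"])
p,a=tongue(-50,105,15); move_l(p,a,speed=120); wait(.2)
for n in("scene","top"):
    im=get_image(n); c=get_calibration(n)
    # predicted panel wireframe from commanded pose
    from fit import PANEL
    o=get_obs(); Rt=Ro.from_euler("xyz",o["ee_rot"],degrees=True).as_matrix()
    Rp=np.c_[-np.cross(Rt[:,0],-Rt[:,2])*-1,Rt[:,0],-Rt[:,2]]; Rp[:,0]=np.cross(Rp[:,1],Rp[:,2])
    org=o["tcp_pos"]-Rp[:,2]*(H-GO)
    from fit import proj
    v=im[:,:,::-1].copy(); big=cv2.resize(v,None,fx=3,fy=3,interpolation=cv2.INTER_CUBIC)
    for b in PANEL[:2]:
        q=proj(b@Rp.T+org,c)*3+1
        for i in range(8):
            for j in range(i):
                if (b[i]!=b[j]).sum()==1: cv2.line(big,tuple(int(x) for x in q[i]),tuple(int(x) for x in q[j]),(0,0,255),1)
    u,w=(proj(org[None],c)[0]*3).astype(int)
    cv2.imwrite(f"pics/pre_{n}.png",big[max(0,w-300):w+300,max(0,u-400):u+400][:600,:800])
E
```

```text
[601.41328921 263.05034898 183.7311831 ] [600.95611701 264.49604238 183.8805065 ] [1.65013612e+02 2.13552853e-02 7.66790681e+01] [ 0.59682468 -0.37977284 -2.88192743] 11.014579809861631 7.7
```

View pics/pre_scene.png

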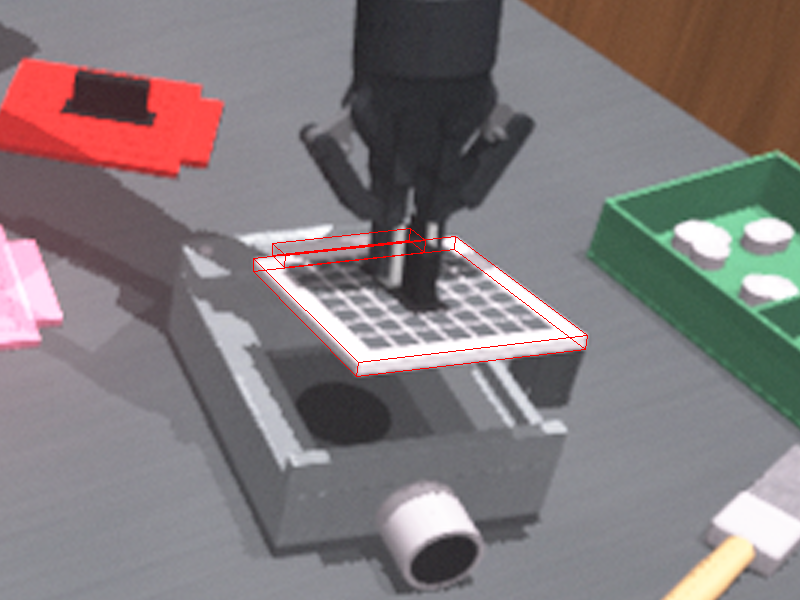

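View pics/pre_top.png

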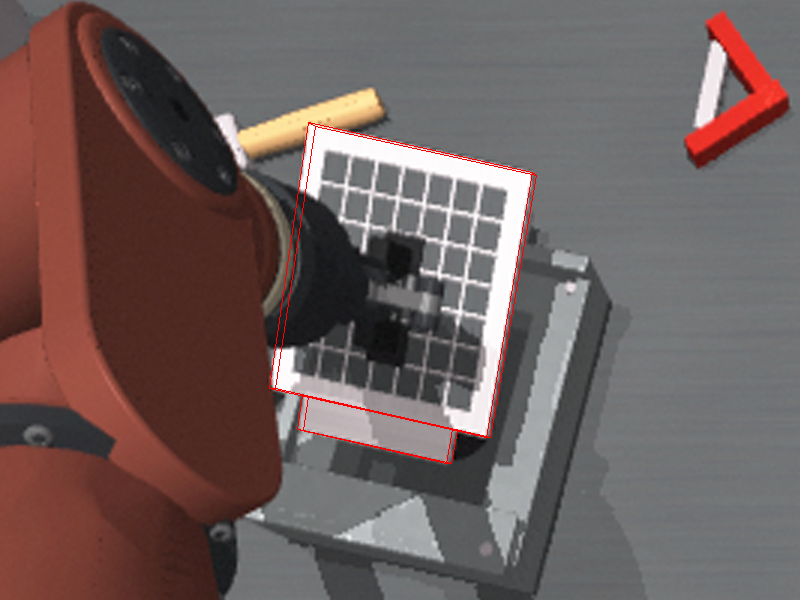

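The wireframe predicted from the arm pose lies on the panel in both views, with the tongue inside the recess opening. So there was no slip. Next I'll lower it, hook the tongue, and check.

```bash
cat > chk.py <<'E'
from plan import *
def est(o):
    Rt=Ro.from_euler("xyz",o["ee_rot"],degrees=True).as_matrix()
    y=Rt[:,0]; z=-Rt[:,2]; x=np.cross(y,z)
    org=o["tcp_pos"]-z*(H-GO); f=lambda v:Ro.from_euler("z",-E[2],degrees=True).apply(v-[E[0],E[1],0]).round(1)
    return "tongue",f(org-85*x),"org",f(org),"tilt",round(float(np.degrees(np.arccos(z[2]))),1),"F",np.round(o["wrist_force"],1),"M",np.round(o["moment"],2),"w",round(o["grip_width"],1),"t",o["t"]
E
python3 - <<'E'
from chk import *
from station import *
import cv2
def go(p,s=80):
    move_l(*p,speed=s); o=get_obs(); print(*est(o)); return np.abs(o["wrist_force"]).max()
for p in (tongue(-50,75,15),tongue(-50,56,15),tongue(-65,56,15),tongue(-76,56,15),tongue(-85,56,15)):
    if go(p)>20: print("STOP"); break
wait(.2); print(*est(get_obs()))
im=get_image("scene"); cv2.imwrite("pics/hook_scene.png",cv2.resize(im[130:370,360:620,::-1],None,fx=2.4,fy=2.4,interpolation=cv2.INTER_CUBIC))
E
```

```text
tongue [-50.7  -0.5  73.8] org [31.4 -0.5 95.6] tilt 14.9 F [ 0.2 -0.1 -2.4] M [ 0.09  0.19 -0.04] w 10.8 t 9.05
tongue [-50.9  -0.6  54.8] org [31.3 -0.6 76.6] tilt 14.9 F [-0.2 -0.8 -3.2] M [0.01 0.29 0.02] w 11.0 t 9.4333
tongue [-65.8   0.1  56.2] org [16.3  0.2 78.2] tilt 15.0 F [ 0.5  0.2 -2.9] M [0.09 0.23 0.  ] w 11.3 t 9.7667
tongue [-76.8  -0.1  55.9] org [ 5.3 -0.  77.9] tilt 15.0 F [-0.3 -0.1 -3.3] M [ 0.03  0.26 -0.03] w 11.1 t 10.05
tongue [-85.7  -0.2  55.8] org [-3.6 -0.1 77.7] tilt 15.0 F [ 0.7 -0.  -3.3] M [ 0.07  0.26 -0.  ] w 10.9 t 10.3083
tongue [-84.7   0.1  56.1] org [-2.6  0.1 78.1] tilt 15.0 F [ 0.7  0.4 -3.1] M [ 0.06  0.24 -0.04] w 11.1 t 10.5083
```

View pics/hook_scene.png

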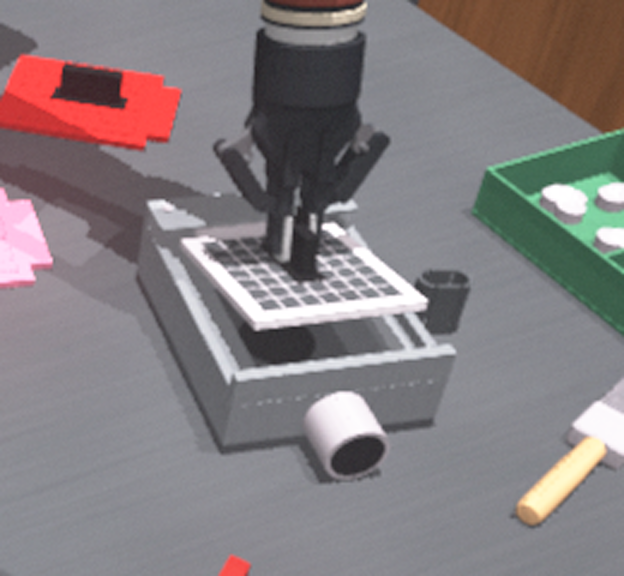

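The crop shows the panel tilted, with its tongue gone under the lip plate at about (250,212). There is no contact force. I'll lower the far edge about the tongue, watching the force.

```bash
python3 - <<'E'
from chk import *
from station import *
import cv2
ok=True
for tz,th in((55,12),(55,9),(54,6),(54,3),(54,0),(53,0),(52,0),(51,0),(50.3,0),(49.6,0)):
    move_l(*tongue(-85,tz,th),speed=60 if th else 25); o=get_obs(); print(tz,th,*est(o))
    f=o["wrist_force"]
    if f[2]>3 or np.abs(f).max()>15: print("contact"); break
wait(.2); print(*est(get_obs()))
im=get_image("scene"); cv2.imwrite("pics/flat_scene.png",cv2.resize(im[130:370,360:620,::-1],None,fx=2.4,fy=2.4,interpolation=cv2.INTER_CUBIC))
E
```

```text
55 12 tongue [-84.   0.  55.] org [-0.9 -0.1 72.8] tilt 12.1 F [ 0.   0.3 -3. ] M [0.01 0.23 0.05] w 11.3 t 10.8083
55 9 tongue [-84.3  -0.   54.9] org [-0.4 -0.1 68.4] tilt 9.1 F [ 0.4  0.1 -3.1] M [ 0.05  0.15 -0.  ] w 11.2 t 11.0583
54 6 tongue [-84.7  -0.1  53.8] org [-0.2 -0.2 62.9] tilt 6.1 F [ 0.1 -0.6 -2. ] M [ 0.05  0.15 -0.05] w 11.1 t 11.3083
54 3 tongue [-84.7  -0.   53.9] org [ 0.2 -0.1 58.5] tilt 3.1 F [-0.3 -0.6 -3.4] M [-0.    0.01  0.01] w 11.3 t 11.5583
54 0 tongue [-85.   -0.   53.9] org [ 0. -0. 54.] tilt 0.1 F [-0.9 -0.2 -2.6] M [0.03 0.06 0.01] w 11.5 t 11.8917
53 0 tongue [-85.4  -0.   52.9] org [-0.4 -0.  53. ] tilt 0.0 F [-1.   0.1 -2.3] M [ 0.04  0.03 -0.02] w 11.0 t 12.1417
52 0 tongue [-85.1  -0.   51.9] org [-0.1 -0.  51.9] tilt 0.0 F [-0.2 -0.6 -2.6] M [ 0.06 -0.01 -0.  ] w 11.2 t 12.3917
51 0 tongue [-85.1  -0.1  50.9] org [-0.1 -0.1 50.9] tilt 0.0 F [ 0.8  0.5 -2. ] M [-0.03  0.03  0.05] w 11.2 t 12.6417
50.3 0 tongue [-85.   -0.   50.3] org [ 0.  -0.  50.3] tilt 0.0 F [ 0.1 -0.6 -2.5] M [-0.02 -0.05 -0.02] w 10.7 t 12.8917
49.6 0 tongue [-85.   -0.   50.2] org [ 0.  -0.  50.2] tilt 0.0 F [-2.9 -1.   2.4] M [-0.18  0.32 -0.  ] w 10.7 t 13.1417
tongue [-85.    0.   50.2] org [ 0.   0.  50.2] tilt 0.0 F [-2.4 -1.8  5.2] M [-0.17  0.47 -0.02] w 10.8 t 13.3417
```

View pics/flat_scene.png

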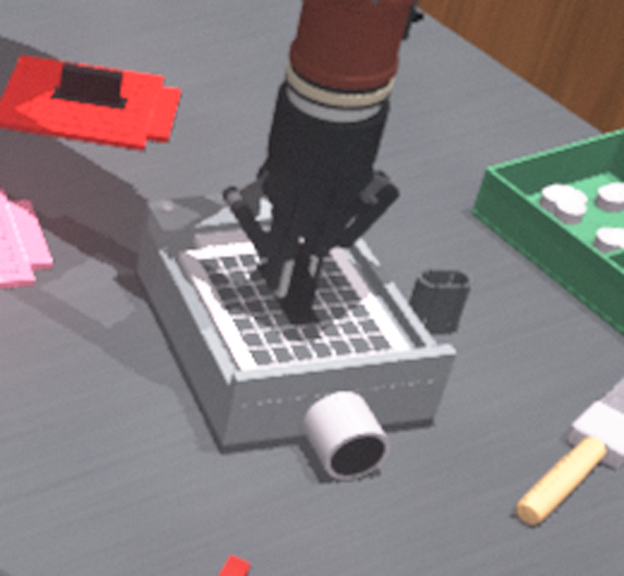

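The panel lies flat in the recess, with ledge contact at 50.2 mm and the wrist load reversed to +5 N. I'll release, retreat straight up, move clear and check.

```bash
python3 - <<'E'
from chk import *
from station import *
from fit import *
import cv2
grip(50); wait(.1); print(*est(get_obs()))
p,a=tongue(-85,170,0); move_l(p,a,speed=150)
goto([430,0,260],[180,0,75]); wait(.3); o=get_obs(); print(o["t"],o["wrist_force"])
for n in("scene","top"):
    im=get_image(n); c=get_calibration(n)
    big=cv2.resize(im[:,:,::-1],None,fx=4,fy=4,interpolation=cv2.INTER_CUBIC)
    pe=[E[0],E[1],np.radians(E[2])]
    for b in PANEL:
        q=b+[0,0,50]; h=cv2.convexHull((proj(place(q,pe),c)*4+2).astype(np.float32)); cv2.polylines(big,[h.astype(np.int32)],True,(0,0,255),1)
    u,v=(proj(np.array([[E[0],E[1],50]]),c)[0]*4).astype(int)
    cv2.imwrite(f"pics/end_{n}.png",big[max(0,v-300):v+300,max(0,u-360):u+360]); cv2.imwrite(f"pics/endfull_{n}.png",im[:,:,::-1])
    for d in regions_of("small_panel",n)[:3]: print(n,d["score"],d["extent"])
E
```

```text
tongue [-85.    0.   49.5] org [ 0.   0.  49.5] tilt 0.0 F [ 0.2  0.6 -1.5] M [-0.01 -0.    0.  ] w 50.1 t 13.95
16.4 [ 0.57410488 -0.83860691 -0.36177705]
scene 0.82 [171.3, 354.4, 72.0, 61.5]
top 0.91 [475.5, 174.4, 50.7, 60.7]
```

View pics/end_scene.png

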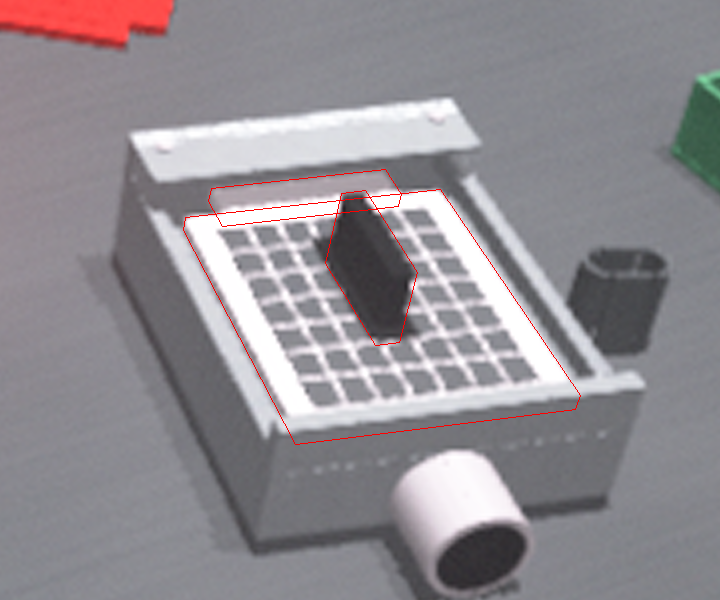

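View pics/end_top.png

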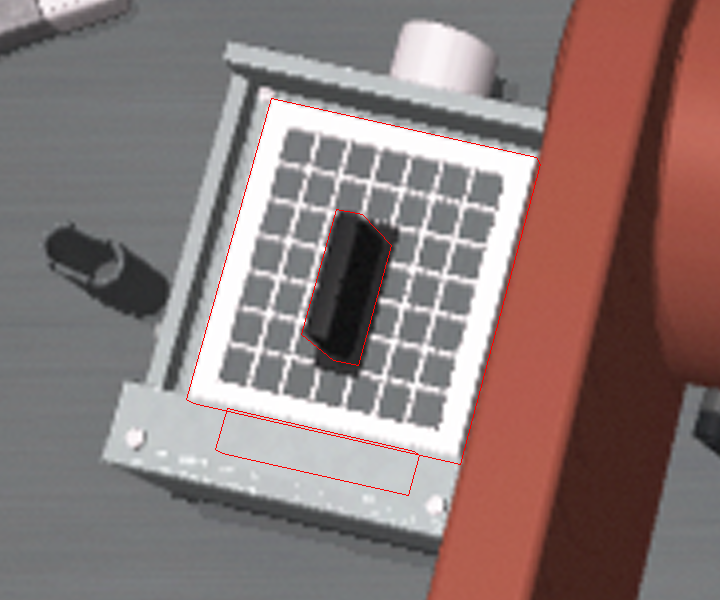

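View pics/endfull_top.png

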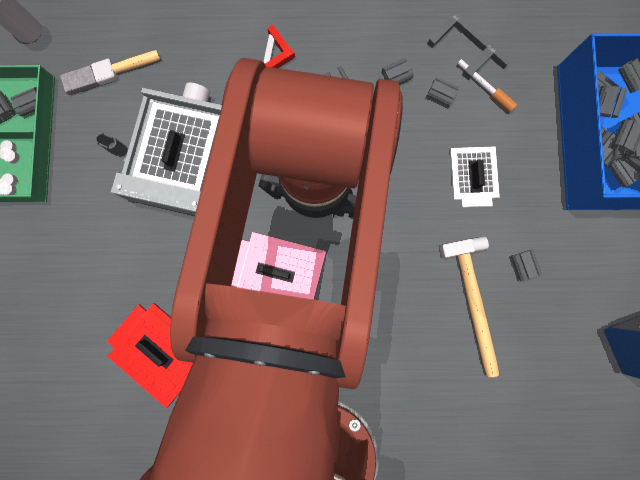

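The panel lies flat and matches the seated model in both views. Its tongue is hidden under the lip, and the small panel has not moved from about (474,177). Handing in.

```bash
python3 - <<'E'
from station import *
print(sign_off()); 
E
```

```text
the job is handed in; nothing more can be done
None
```

I fitted the larger white filter panel into the extractor intake and handed the job in; no verdict was reported. I picked it up by its fin, tilted it 15° and slid the tongue under the lip to x ≈ -85 mm. I then lowered it flat about the tongue until it touched the ledge at z ≈ 50.2 mm, released it and backed away. The clock read about 16.4 s before hand-in.

**Last checks:**
- **Seating:** in both camera views the panel lies flat and centred to within about 2 mm of the seated model, with the tongue hidden under the lip. The arm hides one corner of the panel in the top view.
- **Contact:** the wrist force was near zero after release, and the arm stands clear of everything.
- **Other panels:** the small white panel has not moved, to within detection noise (about 2 pixels in the top view), and I never went near the pink or red look-alikes.
- **Disagreements:** none of the checks failed. The two cameras' fits of the panel and extractor positions differed by up to about 2 mm, which is within the calibration error.

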